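# Clip the sprung temperature sensor onto the laptop's heat spreader

### The arm

A 6-joint arm with a two-finger parallel gripper is mounted at the origin on the work surface. World frame = base frame: x ahead of the robot, y to its left, z up, the work surface at z = 0. Lengths are in m, angles in rad, forces in N, time in s.
With the tool pointing down it reaches from about 0.35 to 0.725 m from the base axis. Payload 6 kg.
Tool frame: the origin (TCP) lies at the very end of the fingers, on their centre line; the grasp point (between the pads) lies 19 mm behind it; z points along the fingers, y is the line along which they close (so a half turn about z gives the same grasp; the last joint's range is limited). The gripper opens to 85 mm and grips with 20 to 120 N. Pads are 22 mm wide; open, the fingers measure 114 mm over their backs; the gripper's body (76 mm by 85 mm) begins 54 mm behind the grasp point. The pads swing forward as they close: fully open they stand 13 mm farther back than shut.
Start: joints at [-1.015, 0.04, 0.085, 0, -1.615, -0.334], TCP at [0.132, -0.585, 0.231] pointing down, gripper open.
Joint ranges: [-2.56, 2.56], [-1.29, 2.01], [-1.08, 1.49], [-3.29, 1.98], [-2.81, -0.18], [-2.99, 2.99]. Speed limits (rad/s): [2.57, 2.57, 3.01, 3.14, 3.14, 3.14].

### API

Orientations are given as [roll, pitch, yaw] about the fixed x, y, z axes, in that order (R = Rz(yaw) Ry(pitch) Rx(roll)).
In Python, from plant import arm, optics gives the robot as it stands. The module is installed in compiled form; this text tells all that it offers.
- The arm moves only by the tool move_arm, never from a script. Its argument "deltas" is a list of rows, each a list of 7 numbers: the shift along the tool's x, y, z in units of 50 mm (1.0 is 50 mm), then the turn, a rotation vector about the tool's x, y, z in units of 8 degrees (1.0 is 8 degrees), then the finger opening in mm, from 0 to 85.4. A call has 1 to 10 rows; each row shifts and turns the commanded pose from where the row before left it, along the tool's axes as they then stand; what a row does not reach is not made up. A row lasts 1/10 s, in which the tool goes at most 50 mm and 8.59 degrees, less where a joint would pass 70% of its speed; a pose out of reach is approached as far as the arm can. A call is refused whole if a number of a shift passes 1 or a number of a turn 1, either way. A call with a gripper value outside its range is refused whole. The fingers move at their own pace and stop on an object; the grip force is fixed at half the most. Time passes only in rows, so rows that do not move let the fingers close. It gives the time, the measured TCP pose, the force, the opening and the grip force at its end, in the units of the state.
- arm.observe(): the state, without advancing time (a new reading comes with each control period).
- optics.grab_frame(name): name is "scene" or "top" or "wrist"; returns the picture (384x512x3 uint8, blue, green, red); there is no depth.
- optics.get_calibration(name): a dict with "camera_matrix" (3x3 intrinsics, pixels), "R" (3x3) and "t" (3): a world point X has camera coordinates R X + t. Camera axes: x right, y down, z forward; pixel columns grow to the right and rows downward; lengths in m; the calibration is good to about 2 mm. A picture is of the moment at which its call begins: read the wrist's pose just before it. get_calibration takes no time and is no camera call; for the wrist camera it gives the pose at the moment of the call.
- arm.finish_job(): hands the job in; it is judged then, once.
The state is a dict: "time": time; "qpos": joint angles; "qd": joint speeds; "joint_torque": joint torques, N m; "eef_pos": TCP position; "orientation": TCP orientation; "wrist_force": force on the tool from outside, world axes, zero at the start; "ft_torque": the same for the moment, N m; "finger_gap": opening from 0.0 (shut) to 1.0 (fully open); "grip_force": force on a finger pad.
Only numpy, scipy, OpenCV 4.12 (cv2) and the standard library are available. Lean on these libraries where they do the work, as an engineer would, in place of code of your own. Each camera call takes 0.05 s, during which the arm holds its last target. There are 200 camera calls.

### The job

Take the orange-and-white sprung sensor clip off the near wall of the green tray and fit it on the middle of the copper-coloured part of the top edge of the opened laptop base that leans in the repair stand: squeeze it open, lower it in line with the laptop until the edge has pushed its sprung brass probe about half way in, and only then let go, so that it grips the edge with the probe pressed. Be gentle: squeeze the brittle handles with no more than about 45 N, never press the probe nearly down to its stop, keep the robot off the laptop, and leave the screwdriver, the screw jar and the phone where they are.

Things in the scene. Friction and masses are not known exactly. Their poses are not given: they have to be found in the camera images.
- clip: Cross-action spring clip, about 70 g (varies), 44 (x) by 20 (y) by 78 mm (z). z runs from jaw tips (0) to handles, x is the closing direction; origin between the closed jaws at their tips. Orange jaw face at x = -1.5 mm, white jaw face (two tines) at x = +1.5 mm + joint jaw; jaws 5 mm thick. It starts upright on the tray's near wall, gripping it 11 mm deep, its x along the tray's x.
- clip_grip (a point): Point in the clip frame at x = 0, z = 60 mm: where to grip. The jaws cross over: the orange handle plate has its outer face at x = +22 mm, the white one at x = -22 mm + joint jaw; both are flat, 4 mm thick, 20 mm wide in y, free for gripping from z = 41 to 78 mm. Squeezing them together along x opens the jaws. Cross-bars fill z = 26 to 38 mm.
- clip_probe (a point): Point on the face of the free probe, at clip z = 12 mm, x = 5.5 mm, y = 0 (fixed to the clip, does not move with the probe). The sprung brass probe foot between the jaws faces the jaw tips and covers x = -1 to 12 mm, y = -4 to 4 mm; an edge entering the jaws meets it.
- jaw (a joint): Opening of the clip's sliding jaw in m: 0 = jaws 3 mm apart, 0.011 = stop, jaws 14 mm apart (handles then 33 mm over their outer faces; 42 mm at the start, on the 5 mm wall, at 0.002). Its spring pushes back with 10.4 N at 0, 14.8 N at the stop: a 20 N grip opens it fully. The handles break when squeezed with more than about 45 N.
- probe (a joint): How far the sprung probe in the clip's throat is pushed in, in m, towards the handles: 0 = free, stop at 0.010. It pushes back with 2.1 N at first touch, rising 0.7 N per mm (4.2 N at 3 mm, 5.6 N at 5 mm). It should end pressed between 2 and 7 mm and is overloaded beyond 8 mm.
- tray: Green open parts tray, fixed, 150 (x) by 200 (y) by 60 mm high, walls 5 mm thick; origin at the centre of its underside, z up. The near wall is the one at its -x side. A screw jar stands in it.
- cradle: Fixed back rest of the repair stand, holding the opened laptop base: a dark metal plate 5 mm thick, 270 mm wide, 185 mm tall, electronics on its upper (+x) face. z points up along the plate, 0.55 rad from vertical, its top leaning towards the robot's side; y runs along the top edge; x is square to the plate, whose middle plane is x = 0. Origin at the foot of the plate's lowest setting.
- edge_low (a point): Middle of the laptop's top edge in its lowest setting, at cradle z = 185 mm. The plate may be set 0 to 30 mm higher along cradle z and this is NOT reported: feel or look for the edge. A push up to 40 N does not shift it. The copper-coloured part of the edge spans cradle y = -22 to +22 mm; there the plate is bare on both faces for 35 mm below the edge.
- screwdriver: Bystander: screwdriver 150 mm long with a red handle, lying on the table on the robot's side of the stand; origin midway along its underside.
- screw_jar: Bystander: small clear jar with blue lid, 44 mm diameter, 45 mm high, standing in the tray; origin at the centre of its underside.
- phone: Bystander: black phone, 150 by 72 by 9 mm, lying on the table on the robot's side of the tray; origin at the centre of its underside.
There are look-alikes about, which are no part of the job. What is shaped like the clip but black or blue is not meant.

How it is judged:
On the way, in this order (a step that is already met when the one before it is completed fails the run):
1. The clip is lifted clear of the tray, at least 60 mm from where it hung (distance of clip from where it was at the start of the episode above 0.06 m and contact force between clip and tray below 0.05 N), for 0.1 s.
2. With the jaws still squeezed open (jaw joint over 5 mm), the probe rests on the laptop's edge, pressed in more than 1.5 mm (value of joint jaw above 0.005 m and value of joint probe above 0.0015 m and contact force between clip and cradle above 0.5 N), for 0.1 s.
At the end, for the whole second after the job is handed in: The clip sits still on the laptop's top edge, let go: jaws closed on the 5 mm plate, in line with it within 0.15 rad, its middle within 14 mm of the middle of the copper part, the probe pressed in 2 to 7 mm (value of joint probe between 0.002 and 0.007 m and value of joint jaw between 0.001 and 0.0035 m and contact force between clip and cradle above 0.3 N and angle between the z axis of clip and the z axis of cradle, either way round below 0.15 rad and y of clip in the frame of cradle between -0.014 and 0.014 m and linear speed of clip below 0.01 m/s); the robot touches nothing.
It fails at once if The clip handles are squeezed with more than about 50 N per finger (100 N summed over both fingers) (contact force between the fingers and clip above 100 N).
It fails at once if The probe is pressed in more than 8 mm (about 7.7 N) (value of joint probe above 0.008 m).
It fails at once if The robot itself pushes on the laptop or its rest (contact force between any of the fingers, the arm and cradle above 5 N).
It fails at once if The screwdriver, the screw jar or the phone is moved more than 15 mm (distance of any of screwdriver, screw_jar, phone from where it was at the start of the episode above 0.015 m).
It also fails if it takes over 48 s, if anything falls off the work surface, if the arm or the gripper's body presses on something with over 40 N, if the wrist force passes 120 N, or if a joint passes its speed limit or range.

## Working session

There is one attempt and no reset: what is moved stays moved. The work goes in short steps, Python scripts to look and compute and a tool call to move; the robot and the scene stay as the last step left them, time stands still between calls to the robot, and variables do not carry over. Pictures are saved under pics/ and viewed, at most 12 in all, crops included, and the job is handed in when it is done.

Besides the shell and the picture viewer there is one more tool, called after ">>>" by a JSON object that holds its "fn" and its "kwargs". move_arm: Moves the arm, as the interface text tells. Its arguments: {"type":"object","properties":{"deltas":{"type":"array"}},"required":["deltas"]}

```bash
mkdir -p pics
cat > h.py <<'E'
import numpy as np, cv2
from plant import arm, optics
def grab(n,f=None):
    c=optics.get_calibration(n); im=optics.grab_frame(n)
    if f: cv2.imwrite('pics/'+f,im)
    return im,np.array(c['camera_matrix']),np.array(c['R']),np.array(c['t'])
def ray(K,R,t,u,v):
    d=R.T@np.linalg.solve(K,[u,v,1.]); return -R.T@t, d/np.linalg.norm(d)
def onz(K,R,t,u,v,z):
    o,d=ray(K,R,t,u,v); return o+d*(z-o[2])/d[2]
def tri(*rays):
    A=0;b=0
    for o,d in rays:
        P=np.eye(3)-np.outer(d,d);A=A+P;b=b+P@o
    X=np.linalg.solve(A,b); return X,[np.linalg.norm((np.eye(3)-np.outer(d,d))@(X-o)) for o,d in rays]
def proj(K,R,t,X):
    p=K@(R@np.array(X)+t); return p[:2]/p[2]
E
python3 - <<'E'
from h import *
a=grab('scene')[0];b=grab('top')[0]
cv2.imwrite('pics/a.png',a);cv2.imwrite('pics/b.png',b)
np.savez('cal.npz',a=a,b=b)
print(arm.observe())
for n in('scene','top'):
    c=optics.get_calibration(n);R=np.array(c['R']);print(n,-R.T@c['t'],R[2],c['camera_matrix'])
E
```

```text
{'time': 0.1, 'qpos': array([-1.01531217e+00,  4.07894331e-02,  8.39258012e-02, -4.00844973e-04,
       -1.61546365e+00, -3.33709297e-01]), 'qd': array([ 0.00059187, -0.00155852,  0.00165133,  0.00226534,  0.00076423,
        0.00047176]), 'joint_torque': array([-7.31705615e-03, -3.69345260e+01,  3.48276937e+01,  6.95172116e+00,
       -4.59918738e-03,  5.50242433e-06]), 'eef_pos': array([ 0.13199709, -0.58501761,  0.23036713]), 'orientation': array([ 3.14001498e+00, -1.23083845e-04, -2.91980010e+00]), 'wrist_force': array([-0.23846291,  0.23803736,  0.37426445]), 'ft_torque': array([-0.00343434,  0.03481992, -0.05595035]), 'grip_force': 0.0, 'finger_gap': 0.9994269419926868}
scene [ 1.1514124  -0.12386366  0.66874676] [-0.74107612  0.07239403 -0.66750677] [[357.79795023   0.         253.52215928]
 [  0.         357.79795023 190.01069255]
 [  0.           0.           1.        ]]
top [ 0.26749397 -0.06597308  1.34984777] [ 0.20002542  0.02214918 -0.97954032] [[448.96035654   0.         259.08149278]
 [  0.         448.96035654 201.15656666]
 [  0.           0.           1.        ]]
```

View pics/a.png

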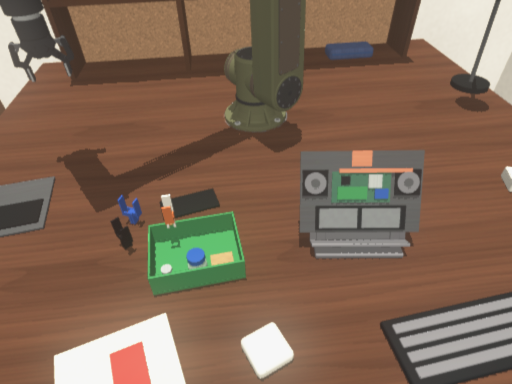

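View pics/b.png

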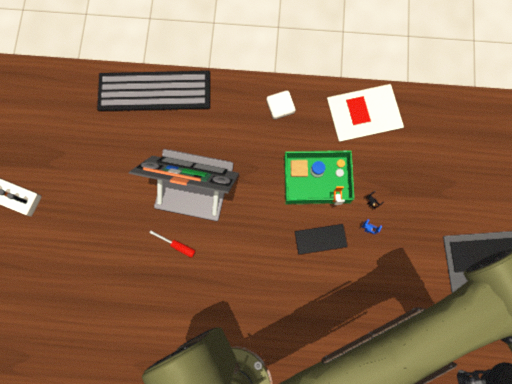

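The scene shows the clip at about (168,210) on the tray's robot-side wall, and the laptop at (360,190) with a copper patch at (362,158). The top view shows the tray at (320,178), the clip at (339,195) and the laptop edge near (180,178). I'll enlarge both.

```bash
python3 - <<'E'
from h import *
d=np.load('cal.npz');a,b=d['a'],d['b']
z=lambda im,x,y,w,h,s:cv2.resize(im[y:y+h,x:x+w],None,fx=s,fy=s,interpolation=cv2.INTER_CUBIC)
r1=np.hstack([z(a,140,180,65,50,6),z(a,295,140,68,50,6)])
r2=np.hstack([z(b,300,160,65,50,6),z(b,125,140,68,50,6)])
r1=np.hstack([z(a,140,180,64,50,6),z(a,294,142,68,50,6)])
cv2.imwrite('pics/c.png',np.vstack([r1[:,:792],r2[:,:792]]))
E
python3 - <<'E'
from h import *
d=np.load('cal.npz')
C={n:[np.array(optics.get_calibration(n)[k]) for k in('camera_matrix','R','t')] for n in('scene','top')}
for n,k in(('scene','a'),('top','b')):
    im=d[k];h=cv2.cvtColor(im,cv2.COLOR_BGR2HSV)
    for name,lo,hi in(('orange',(4,120,120),(18,255,255)),('green',(50,120,60),(75,255,255))):
        m=cv2.inRange(h,lo,hi);N,l,s,c=cv2.connectedComponentsWithStats(m)
        for i in range(1,N):
            if s[i,4]>12: print(n,name,s[i],c[i].round(1), cv2.minAreaRect(np.argwhere(l==i)[:,::-1].astype(np.float32)))
E
```

```text
scene orange [    0    48   512   336 80145] [263.8 197.5] ((254.06289672851562, 213.88348388671875), (317.2633056640625, 522.9600219726562), 87.39744567871094)
scene orange [475  94   8   5  17] [478.8  95.7] ((478.7308044433594, 96.15383911132812), (3.3339743614196777, 7.2562971115112305), 78.69007110595703)
scene orange [339 169  74   3 212] [374.6 170. ] ((375.5, 170.0), (2.0, 73.0), 90.0)
scene orange [188 213  12   4  23] [193.7 214.5] ((193.52943420410156, 214.61767578125), (1.9402848482131958, 11.399173736572266), 75.96376037597656)
scene orange [ 99 292   5   4  13] [100.8 293.2] ((101.0, 293.5), (3.0, 4.0), 90.0)
scene orange [205 294  36  11 183] [222.7 299.3] ((222.5511932373047, 299.9351806640625), (8.879935264587402, 34.87710952758789), 83.2901611328125)
scene orange [240 294   8   6  22] [243.7 295.9] ((243.5, 296.5), (5.0, 7.0), 90.0)
scene orange [ 324  365   83   19 1236] [365.3 375.5] ((364.9999694824219, 373.9999694824219), (81.99998474121094, 17.999996185302734), -0.0)
scene orange [466 371  46  13 323] [495.2 379.1] ((488.5, 377.0), (12.0, 45.0), 90.0)
scene gre
[... 2598 characters left out ...]
242188, 42.99999237060547), 0.0)
top orange [449 341  63  32 996] [483.6 357.6] ((478.9411926269531, 357.76470947265625), (23.768491744995117, 64.51447296142578), 75.96376037597656)
top orange [268 365  36  19 340] [281.7 372.4] ((286.35296630859375, 370.91180419921875), (18.432706832885742, 33.71245193481445), 75.96376037597656)
top orange [431 373  26  11 115] [444.7 379.6] ((443.5, 378.0), (10.0, 25.0), 90.0)
top green [ 284  151   70   53 2736] [318.5 177.7] ((318.4999694824219, 176.99998474121094), (68.99998474121094, 51.99999237060547), 0.0)
top green [182 168  26  10 135] [194.2 172.3] ((194.51922607421875, 172.4038543701172), (25.8873291015625, 5.687368392944336), 11.309932708740234)
```

View pics/c.png

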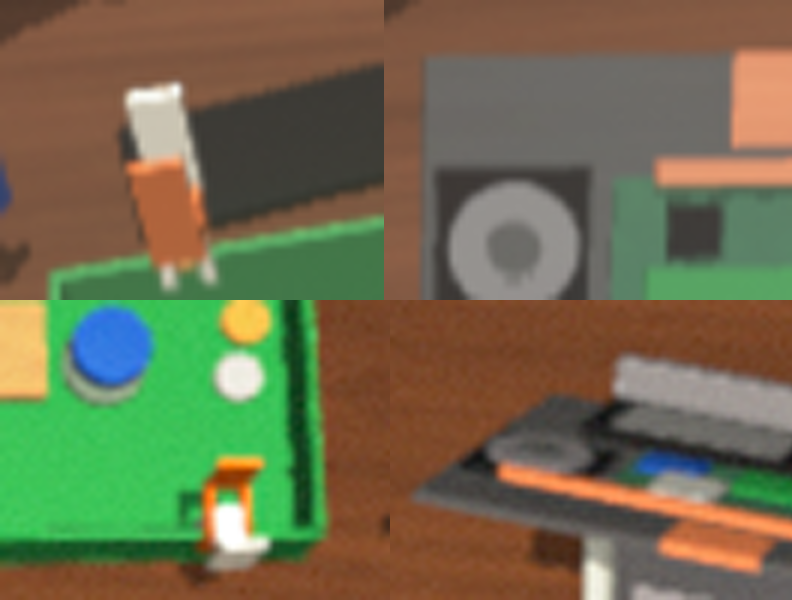

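The crops show the orange handle on the far side (+x) with its tines over the inside of the tray wall. The white handle is on the robot side. The copper edge is at about (352..372,150) in scene and (170,181)-(187,185) in top.

Run:
```python
from h import *
d=np.load('cal.npz');a,b=d['a'],d['b']
C={n:[np.array(optics.get_calibration(n)[k]) for k in('camera_matrix','R','t')] for n in('scene','top')}
# copper patch masks
for n,im,(x,y,w,h) in(('scene',a,(335,145,60,24)),('top',b,(160,176,40,14))):
    c=im[y:y+h,x:x+w].astype(int);m=((c[...,2]-c[...,0])>70).astype(np.uint8)
    N,l,s,ce=cv2.connectedComponentsWithStats(m)
    for i in range(1,N):
        if s[i,4]>10:
            p=np.argwhere(l==i)[:,::-1]+[x,y];print(n,s[i]+[x,y,0,0,0],ce[i]+[x,y],cv2.boxPoints(cv2.minAreaRect(p.astype(np.float32))).round(1).tolist())
T=lambda s,t:print(np.round(tri(ray(*C['scene'],*s),ray(*C['top'],*t))[0],4),np.round(tri(ray(*C['scene'],*s),ray(*C['top'],*t))[1],4))
print('orange handle top');T((166.1,206.9),(340,187))
print('edge L,R');T((352.2,150.3),(186.7,185)); T((372,150),(170,181.3)); T((352.2,150.3),(170,181.3)); T((372,150),(186.7,185))
print('tray'); 
for p in((284.5,151.5),(353,151),(354,202.5),(286,203.5)):print(onz(*C['top'],*p,.06).round(4))
for p in((148,246),(238,215)):print(onz(*C['scene'],*p,.06).round(4))
```

```text
scene [352 150  21  17 324] [361.69135802 157.5       ] [[352.0, 150.0], [372.0, 150.0], [372.0, 166.0], [352.0, 166.0]]
scene [361 168  34   1  34] [377.5 168. ] [[394.0, 168.0], [394.0, 168.0], [361.0, 168.0], [361.0, 168.0]]
top [170 176  30   9 178] [182.83146067 179.33707865] [[170.0, 176.0], [199.0, 176.0], [199.0, 184.0], [170.0, 184.0]]
orange handle top
[ 0.5761 -0.2605  0.1243] [0.0005 0.0005]
edge L,R
[0.5309 0.1559 0.2011] [0.0024 0.0024]
[0.537  0.1998 0.202 ] [0.0014 0.0014]
[0.5307 0.1788 0.203 ] [0.0195 0.0195]
[0.5381 0.1757 0.2026] [0.0231 0.0231]
tray
[ 0.6885 -0.1005  0.06  ]
[ 0.7063 -0.3051  0.06  ]
[ 0.549  -0.3141  0.06  ]
[ 0.5302 -0.116   0.06  ]
[ 0.6266 -0.3073  0.06  ]
[ 0.5587 -0.1044  0.06  ]
```

```bash
cat >> h.py <<'E'
from scipy.spatial.transform import Rotation as Ro
def pose():
    s=arm.observe(); return np.array(s['eef_pos']),Ro.from_euler('xyz',s['orientation'])
def plan(p1,R1,n,g,dec=2,start=None):
    """rows from the present pose to p1,R1 in n steps, rounded"""
    p,R=start or pose(); p0=p
    rows=[]
    for k in range(1,n+1):
        sh=np.round(R.inv().apply((p1-p)/(n-k+1))/.05,dec)
        w=np.round((R.inv()*R1).as_rotvec()/(n-k+1)/np.radians(8),dec)
        rows.append([float(x)+0. for x in [*sh,*w,g]]); p=p+R.apply(sh*.05); R=R*Ro.from_rotvec(w*np.radians(8))
    print(*rows,sep=',\n'); print('end',p.round(4)); return p,R
E
python3 - <<'E'
from h import *
plan(np.array([.556,-.262,.26]),Ro.from_euler('xyz',[np.pi,0,-1.48]),12,85)
E
```

```text
[-0.81, 0.37, -0.05, 0.0, 0.0, -0.86, 85.0],
[-0.85, 0.27, -0.05, 0.0, 0.0, -0.86, 85.0],
[-0.87, 0.17, -0.05, 0.0, 0.0, -0.86, 85.0],
[-0.89, 0.06, -0.05, 0.0, 0.0, -0.86, 85.0],
[-0.89, -0.05, -0.05, 0.0, 0.0, -0.86, 85.0],
[-0.87, -0.15, -0.05, 0.0, 0.0, -0.86, 85.0],
[-0.85, -0.25, -0.05, 0.0, 0.0, -0.86, 85.0],
[-0.81, -0.35, -0.05, 0.0, 0.0, -0.86, 85.0],
[-0.77, -0.45, -0.05, 0.0, 0.0, -0.86, 85.0],
[-0.71, -0.54, -0.05, 0.0, 0.0, -0.86, 85.0],
[-0.63, -0.62, -0.04, 0.0, 0.01, -0.86, 85.0],
[-0.56, -0.69, -0.05, 0.0, 0.0, -0.85, 85.0]
end [ 0.5559 -0.2619  0.2601]
```

>>> {"fn": "move_arm", "kwargs": {"deltas": [[-0.81,0.37,-0.05,0,0,-0.86,85],[-0.85,0.27,-0.05,0,0,-0.86,85],[-0.87,0.17,-0.05,0,0,-0.86,85],[-0.89,0.06,-0.05,0,0,-0.86,85],[-0.89,-0.05,-0.05,0,0,-0.86,85],[-0.87,-0.15,-0.05,0,0,-0.86,85],[-0.85,-0.25,-0.05,0,0,-0.86,85],[-0.81,-0.35,-0.05,0,0,-0.86,85],[-0.77,-0.45,-0.05,0,0,-0.86,85],[-0.71,-0.54,-0.05,0,0,-0.86,85]]}}

```text
time: 1.1
eef_pos: [0.4864, -0.3142, 0.2561]
orientation: [3.141, 0.0, -1.714]
wrist_force: [-0.4, -1.2, -0.3]
finger_gap: 0.997
grip_force: 0.0
```

>>> {"fn": "move_arm", "kwargs": {"deltas": [[-0.63,-0.62,-0.04,0,0,-0.86,85],[-0.56,-0.69,-0.05,0,0,-0.86,85],[0,0,0,0,0,0,85]]}}

```text
time: 1.4
eef_pos: [0.5588, -0.2586, 0.2586]
orientation: [3.139, 0.002, -1.471]
wrist_force: [-0.2, -0.4, -0.4]
finger_gap: 0.997
grip_force: 0.0
```

Run:
```python
from h import *
im,K,R,t=grab('wrist','w1.png');np.savez('w1.npz',im=im,K=K,R=R,t=t)
s=arm.observe();print(s['time'],s['eef_pos'],s['orientation'],s['wrist_force'],s['qpos'])
print(-R.T@t,R)
z=im
print(proj(K,R,t,[.556,-.262,.127]),proj(K,R,t,[.556,-.262,.06]))
```

```text
1.45 [ 0.55727697 -0.26014207  0.25903845] [ 3.13904280e+00  1.21002818e-03 -1.47531705e+00] [-0.53288183 -1.00506672  0.51207979] [-1.11924749e-01  8.76490581e-02  1.85195235e-01 -6.62353187e-04
 -1.67108686e+00  2.07340153e-01]
[ 0.56584525 -0.32849658  0.40114499] [[-0.99510228 -0.09879743  0.00324455]
 [-0.09405443  0.95640937  0.27646859]
 [-0.0304175   0.27480936 -0.96101748]]
[256.23451323 174.81877173] [255.51236763 159.48333388]
```

View pics/w1.png

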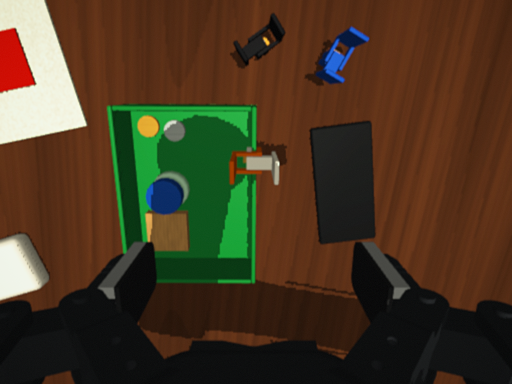

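The wrist view shows the clip with its orange handle at about (234,167), white handle at about (277,167), and the tray's near wall along x≈254. Zooming in.

Run:
```python
from h import *
im=np.load('w1.npz')['im']
cv2.imwrite('pics/w1z.png',cv2.resize(im[140:200,220:300],None,fx=10,fy=10,interpolation=cv2.INTER_CUBIC))
```

```text
(no output)
```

View pics/w1z.png

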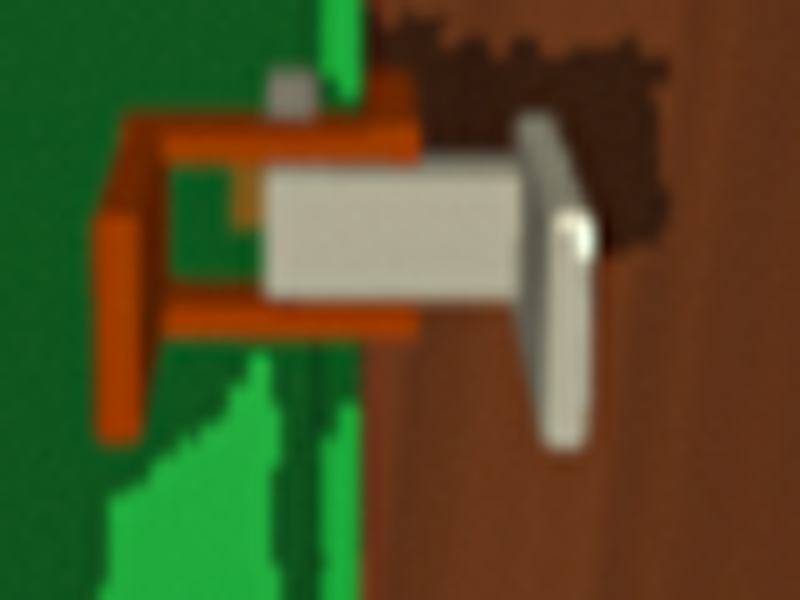

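Run:
```python
from h import *
w=np.load('w1.npz');W=(w['K'],w['R'],w['t'])
C={n:[np.array(optics.get_calibration(n)[k]) for k in('camera_matrix','R','t')] for n in('scene','top')}
S=C['scene'];T=C['top']
o=tri(ray(*W,229,172.3),ray(*S,165.6,206.4),ray(*T,339.5,186.5));print('orange',o)
wh=tri(ray(*W,278,172.4),ray(*S,165.2,194.9));print('white',wh)
for z in(.124,.127): print(onz(*W,229,172.3,z),onz(*W,279.2,172.4,z),onz(*W,254.1,172.35,z))
for u,v in((251.7,140),(255.9,140),(251.7,199),(255.7,199),(254.3,106),(254.3,106),(252.8,282)):print(onz(*W,u,v,.06))
```

```text
orange (array([ 0.57780973, -0.26049872,  0.12637156]), [np.float64(0.0018307802772064268), np.float64(0.0008482818400220299), np.float64(0.001500939624764713)])
white (array([ 0.53745669, -0.26492181,  0.12480029]), [np.float64(0.000505769858376108), np.float64(0.0005057698583761676)])
[ 0.5792629  -0.26119428  0.124     ] [ 0.53657705 -0.26531102  0.124     ] [ 0.55792624 -0.26325204  0.124     ]
[ 0.57911766 -0.26192281  0.127     ] [ 0.53689386 -0.26599498  0.127     ] [ 0.55801196 -0.26395829  0.127     ]
[ 0.56191661 -0.2817593   0.06      ]
[ 0.55763954 -0.28218202  0.06      ]
[ 0.55574398 -0.21864256  0.06      ]
[ 0.55146077 -0.21906327  0.06      ]
[ 0.56263193 -0.31565877  0.06      ]
[ 0.56263193 -0.31565877  0.06      ]
[ 0.54463154 -0.11812321  0.06      ]
```

Run:
```python
from h import *
p,R=plan(np.array([.5578,-.2635,.13]),Ro.from_euler('xyz',[np.pi,0,-1.474]),4,85)
plan(np.array([.5578,-.2635,.09]),Ro.from_euler('xyz',[np.pi,0,-1.474]),2,70,start=(p,R))
```

```text
[0.02, 0.0, 0.65, 0.0, 0.0, 0.0, 85.0],
[0.02, 0.0, 0.64, 0.01, 0.0, 0.0, 85.0],
[0.02, 0.0, 0.65, 0.0, 0.0, 0.0, 85.0],
[0.01, -0.01, 0.64, 0.01, 0.01, -0.01, 85.0]
end [ 0.5579 -0.2634  0.13  ]
[0.0, 0.0, 0.4, 0.0, 0.0, 0.0, 70.0],
[0.0, 0.0, 0.4, 0.0, 0.0, 0.0, 70.0]
end [ 0.5579 -0.2635  0.09  ]
```

>>> {"fn": "move_arm", "kwargs": {"deltas": [[0.02,0,0.65,0,0,0,85],[0.02,0,0.65,0,0,0,85],[0.02,0,0.65,0,0,0,85],[0.02,0,0.6,0,0,0,75],[0,0,0.4,0,0,0,65],[0,0,0.35,0,0,0,60],[0,0,0,0,0,0,55],[0,0,0,0,0,0,55]]}}

```text
time: 2.25
eef_pos: [0.5558, -0.2668, 0.0963]
orientation: [3.141, -0.0, -1.48]
wrist_force: [-1.0, -0.2, 1.4]
finger_gap: 0.641
grip_force: 0.0
```

Run:
```python
from h import *
plan(np.array([.5578,-.2635,.09]),Ro.from_euler('xyz',[np.pi,0,-1.474]),1,55,3)
s=arm.observe();print(s['eef_pos'],s['orientation'],s['finger_gap']*85.4,s['wrist_force'],s['qd'].round(3))
```

```text
[-0.062, -0.046, 0.126, 0.002, -0.003, -0.042, 55.0]
end [ 0.5578 -0.2635  0.09  ]
[ 0.55580115 -0.26677632  0.09632295] [ 3.14135076e+00 -4.28037722e-04 -1.47985155e+00] 54.781848552882636 [-0.99320913 -0.21971008  1.40425399] [ 0.004 -0.014  0.028  0.01   0.001  0.002]
```

>>> {"fn": "move_arm", "kwargs": {"deltas": [[-0.06,-0.05,0.12,0,0,-0.04,50],[0,0,0,0,0,0,45],[0,0,0,0,0,0,42],[0,0,0,0,0,0,40],[0,0,0,0,0,0,38],[0,0,0,0,0,0,38]]}}

```text
time: 2.85
eef_pos: [0.5584, -0.2629, 0.0898]
orientation: [3.141, 0.0, -1.473]
wrist_force: [-0.2, 0.3, -1.3]
finger_gap: 0.447
grip_force: 12.4
```

>>> {"fn": "move_arm", "kwargs": {"deltas": [[0,0,0,0,0,0,36],[0,0,0,0,0,0,36],[0,0,0,0,0,0,36]]}}

```text
time: 3.15
eef_pos: [0.5586, -0.2629, 0.09]
orientation: [-3.141, -0.0, -1.473]
wrist_force: [-0.2, 0.2, -0.1]
finger_gap: 0.428
grip_force: 13.4
```

>>> {"fn": "move_arm", "kwargs": {"deltas": [[0,0,-0.1,0,0,0,35.5],[0,0,-0.3,0,0,0,35.5],[0,0,-0.6,0,0,0,35.5],[0,0,-0.8,0,0,0,35.5],[0,0,-0.9,0,0,0,35.5],[0,0,-0.9,0,0,0,35.5],[0,0,-0.9,0,0,0,35.5],[0,0,0,0,0,0,35.5],[0,0,0,0,0,0,35.5]]}}

```text
time: 4.05
eef_pos: [0.5587, -0.263, 0.3173]
orientation: [-3.138, -0.001, -1.473]
wrist_force: [0.5, 0.1, -1.5]
finger_gap: 0.422
grip_force: 13.4
```

Run:
```python
from h import *
s=arm.observe();print(s['eef_pos'],s['wrist_force'],s['finger_gap']*85.4,s['grip_force'])
# target frame
yaw=-.137; Rc=Ro.from_euler('z',yaw)*Ro.from_euler('y',-.55)   # cradle axes
M=Rc.as_matrix(); print('cradle z',M[:,2],'y',M[:,1])
Rt=Ro.from_matrix(np.c_[-M[:,1],-M[:,0],-M[:,2]])
print('rpy',Rt.as_euler('xyz'))
E0=np.array([.534,.178,.2015]); tgt=E0+.13*M[:,2]  # hover 130mm along z
print(tgt); R=plan(tgt,Rt,14,35.5)
```

```text
[ 0.55865905 -0.26298379  0.31727188] [ 0.45806409  0.09893691 -1.50434933] 36.01667460205328 13.404192924499512
cradle z [-0.51778974  0.07138436  0.85252452] y [1.36571843e-01 9.90630169e-01 6.93889390e-18]
rpy [-2.59159265  0.         -1.70779633]
[0.46668733 0.18727997 0.31232819]
[-0.65, 0.07, 0.01, 0.28, 0.03, 0.12, 35.5],
[-0.65, 0.08, 0.0, 0.28, 0.03, 0.12, 35.5],
[-0.65, 0.09, -0.01, 0.28, 0.03, 0.12, 35.5],
[-0.65, 0.1, -0.01, 0.28, 0.03, 0.12, 35.5],
[-0.65, 0.11, -0.02, 0.28, 0.03, 0.12, 35.5],
[-0.64, 0.12, -0.03, 0.28, 0.03, 0.11, 35.5],
[-0.64, 0.13, -0.03, 0.28, 0.03, 0.12, 35.5],
[-0.64, 0.14, -0.04, 0.28, 0.04, 0.11, 35.5],
[-0.64, 0.15, -0.05, 0.28, 0.03, 0.12, 35.5],
[-0.64, 0.15, -0.06, 0.28, 0.04, 0.11, 35.5],
[-0.63, 0.16, -0.07, 0.27, 0.03, 0.12, 35.5],
[-0.63, 0.17, -0.08, 0.28, 0.04, 0.11, 35.5],
[-0.63, 0.18, -0.09, 0.27, 0.03, 0.12, 35.5],
[-0.62, 0.19, -0.09, 0.28, 0.04, 0.11, 35.5]
end [0.4666 0.1872 0.3121]
```

>>> {"fn": "move_arm", "kwargs": {"deltas": [[-0.65,0.07,0.01,0.28,0.03,0.12,35.5],[-0.65,0.08,0,0.28,0.03,0.12,35.5],[-0.65,0.09,-0.01,0.28,0.03,0.12,35.5],[-0.65,0.1,-0.01,0.28,0.03,0.12,35.5],[-0.65,0.11,-0.02,0.28,0.03,0.12,35.5],[-0.64,0.12,-0.03,0.28,0.03,0.11,35.5],[-0.64,0.13,-0.03,0.28,0.03,0.12,35.5],[-0.64,0.14,-0.04,0.28,0.04,0.11,35.5],[-0.64,0.15,-0.05,0.28,0.03,0.12,35.5],[-0.64,0.15,-0.06,0.28,0.04,0.11,35.5]]}}

```text
time: 5.05
eef_pos: [0.4919, 0.0594, 0.3107]
orientation: [-2.748, -0.012, -1.642]
wrist_force: [-0.1, 0.1, -0.7]
finger_gap: 0.418
grip_force: 13.4
```

>>> {"fn": "move_arm", "kwargs": {"deltas": [[-0.63,0.16,-0.07,0.27,0.03,0.12,35.5],[-0.63,0.17,-0.08,0.28,0.04,0.11,35.5],[-0.63,0.18,-0.09,0.27,0.03,0.12,35.5],[-0.62,0.19,-0.09,0.28,0.04,0.11,35.5],[0,0,0,0,0,0,35.5],[0,0,0,0,0,0,35.5],[0,0,0,0,0,0,35.5]]}}

```text
time: 5.75
eef_pos: [0.4663, 0.1867, 0.3099]
orientation: [-2.596, -0.001, -1.708]
wrist_force: [0.3, -0.6, -0.7]
finger_gap: 0.419
grip_force: 13.3
```

Run:
```python
from h import *
im,K,R,t=grab('wrist','w2.png');p,q=pose();np.savez('w2.npz',im=im,K=K,R=R,t=t,p=p,q=q.as_matrix())
s=arm.observe();print(s['time'],s['eef_pos'],s['orientation'],s['wrist_force'],s['qpos'],s['finger_gap']*85.4)
for X in([.5309,.1559,.2011],[.537,.1998,.202]):print(proj(K,R,t,X))
```

```text
5.8 [0.46646548 0.18642899 0.31023921] [-2.59528420e+00 -3.69884234e-04 -1.70899034e+00] [ 0.1285321  -0.25471051 -0.23935943] [ 1.1299026  -0.61737343 -0.56538313  0.52248627 -1.46061413 -1.28359953] 35.86345538787382
[250.99818611 154.39550319]
[250.52499873 205.71740407]
```

View pics/w2.png

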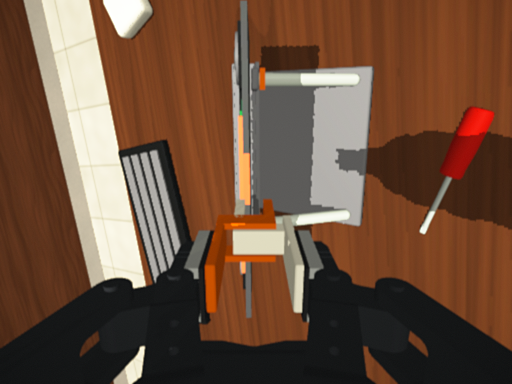

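The wrist view shows the plate almost edge-on at columns ~240–252. The copper edge spans rows ~153–205 at column ~247, which agrees with the prediction. The clip is held squarely at the bottom. Now measuring precisely.

Run:
```python
from h import *
w=np.load('w2.npz');im=w['im']
cv2.imwrite('pics/w2z.png',cv2.resize(im[0:215,225:275],None,fx=5,fy=2.7,interpolation=cv2.INTER_CUBIC))
i=im.astype(int)
for v in range(150,212,4): print(v,' '.join('%d/%d/%d'%tuple(i[v,u,::-1]) for u in range(236,256)))
for v in (20,40,60,80,100,120,140,300,310):print(v,' '.join('%d/%d/%d'%tuple(i[v,u,::-1]) for u in range(236,256,1)))
```

```text
150 178/178/173 183/184/183 230/184/170 255/186/115 255/188/96 255/190/99 255/179/100 194/129/107 102/110/107 109/113/109 112/116/109 113/116/110 107/106/99 84/71/62 102/100/95 177/176/172 174/172/168 119/119/116 97/96/94 95/93/92
154 185/184/179 182/183/180 229/183/169 255/187/117 255/188/97 255/188/98 255/185/97 255/170/93 255/172/95 255/177/98 255/178/98 255/180/100 255/171/92 230/119/64 131/105/97 156/160/157 122/122/119 99/98/96 100/99/97 95/93/91
158 184/184/179 181/182/179 216/182/170 255/186/128 255/187/101 254/187/97 254/186/98 254/181/97 254/179/97 254/179/96 254/181/96 255/183/97 255/173/89 237/119/59 122/91/83 153/158/155 122/122/118 100/99/96 100/99/97 94/92/90
162 182/182/177 181/183/179 217/184/171 255/186/127 255/187/98 254/188/96 254/185/96 254/181/97 254/180/96 254/180/95 254/181/96 255/182/96 255/175/90 236/118/58 122/92/84 166/171/168 176/175/169 121/120/116 97/97/94 98/97/94
166 186/186/181 182/183/179 212/184/173 254/186/136 255/187/102 255/188/98 254/186/98 254/182/96 254/180/96 254/179/95 254/181/96 255/182/96 255/174/90 237/119/58 124/93/83 153/158/155 123/12
[... 3812 characters left out ...]
114/112 106/103/101 104/102/101 100/99/96
140 174/175/170 196/187/181 241/187/159 255/187/113 255/188/98 255/187/99 255/172/105 181/127/109 107/113/110 113/115/109 117/117/110 118/118/111 105/104/99 56/56/53 100/98/95 180/178/173 175/173/167 120/119/115 101/100/97 103/102/99
300 118/62/32 121/64/34 128/69/35 129/70/34 126/67/32 129/71/34 135/73/36 132/69/35 123/63/31 116/73/52 109/103/98 106/108/106 106/107/104 108/109/106 104/102/98 105/75/60 124/67/34 127/66/31 116/62/31 108/59/30
310 129/70/35 118/63/32 118/63/33 123/65/33 127/69/35 127/69/35 127/69/33 131/71/35 133/70/32 125/76/52 110/103/98 106/108/105 106/107/104 107/108/105 108/104/100 115/86/70 124/69/39 128/67/31 127/67/34 117/63/33
```

View pics/w2z.png

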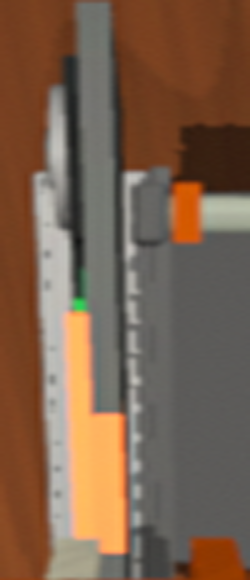

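Run:
```python
from h import *
w=np.load('w2.npz');W=(w['K'],w['R'],w['t'])
C={n:[np.array(optics.get_calibration(n)[k]) for k in('camera_matrix','R','t')] for n in('scene','top')}
S=C['scene'];T=C['top']
a,b=np.load('cal.npz')['a'].astype(int),np.load('cal.npz')['b'].astype(int)
print(a[146:153,355,:].tolist(),a[146:153,369,:].tolist()); print(a[156,348:356,2],a[156,368:377,2],a[151,348:356,2])
A=tri(ray(*W,246,152.3),ray(*S,351.7,149.8),ray(*T,186.7,184.7));B=tri(ray(*W,247,204.3),ray(*S,372.2,149.8),ray(*T,170,181.))
print(A,B)
for X in(A[0],B[0]):print(proj(*S,X),proj(*T,X),proj(*W,X))
m=(A[0]+B[0])/2;d=B[0]-A[0];yaw=np.arctan2(-d[0],d[1]);print(m,np.linalg.norm(d),yaw)
# yaw from long line of the edge in the wrist image at height m z
P=[onz(*W,u,v,m[2]) for u,v in((243.4,20),(248,300))];d=P[1]-P[0];print('yaw line',np.arctan2(-d[0],d[1]))
# clip: line through tool
p,q=w['p'],w['q'];print('edge mid in tool frame mm',q.T@(m-p)*1000)
for z in(.197,.201,.205):
  P=[onz(*W,u,v,z) for u,v in((246,152.3),(247,204.3))];mm=(P[0]+P[1])/2;print(z,mm,np.linalg.norm(P[1]-P[0]),q.T@(mm-p)*1000)
```

```text
[[68, 90, 133], [70, 92, 135], [69, 92, 134], [70, 93, 137], [88, 118, 180], [109, 145, 223], [116, 154, 231]] [[70, 94, 136], [69, 92, 133], [67, 89, 129], [71, 94, 139], [94, 126, 196], [112, 151, 228], [114, 153, 230]]
[109 109 109 125 207 231 233 233] [232 232 232 228 169 115 107 107 106] [115 114 112 119 168 219 223 223]
(array([0.53218857, 0.15428352, 0.20420683]), [np.float64(0.0013283926552045), np.float64(0.0020127781576291673), np.float64(0.0021363245710752077)]) (array([0.53834701, 0.19895675, 0.20382118]), [np.float64(0.0011841089027116365), np.float64(0.0017446104013900626), np.float64(0.0015895132662129068)])
[350.76458758 149.68757141] [186.32452694 183.97401362] [247.4359211  153.07393658]
[371.36631833 149.79162522] [169.77042522 180.43765349] [247.95867345 205.30142449]
[0.53526779 0.17662014 0.204014  ] 0.045097362246208646 -0.13699178472513804
yaw line -0.12580499811255344
edge mid in tool frame mm [  0.19822117  -4.19417453 126.87053983]
0.197 [0.54105492 0.17730608 0.197     ] 0.04614314876567986 [ -1.28098225  -5.36735435 135.79204829]
0.201 [0.53836823 0.17646007 0.201     ] 0.04535762225630091 [-7.14545643e-02 -5.27109277e+00  1.31052657e+02]
0.205 [0.53568154 0.17561406 0.205     ] 0.044572095746921905 [  1.13807312  -5.17483118 126.31326623]
```

```bash
cat >> h.py <<'E'
def ctgt(yaw):
    M=(Ro.from_euler('z',yaw)*Ro.from_euler('y',-.55)).as_matrix()
    return M,Ro.from_matrix(np.c_[-M[:,1],-M[:,0],-M[:,2]])
E
python3 - <<'E'
from h import *
p,q=pose();M,Rt=ctgt(-.13)
plan(p+q.apply([.0005,-.0047,.065]),Rt,5,35.5)
E
```

```text
[0.0, -0.02, 0.26, 0.01, -0.01, -0.01, 35.5],
[0.0, -0.02, 0.26, 0.0, -0.01, -0.01, 35.5],
[0.0, -0.02, 0.26, 0.01, 0.0, -0.01, 35.5],
[0.01, -0.02, 0.26, 0.0, -0.01, -0.01, 35.5],
[0.0, -0.01, 0.26, 0.01, 0.0, -0.01, 35.5]
end [0.5038 0.1809 0.2571]
```

>>> {"fn": "move_arm", "kwargs": {"deltas": [[0,-0.03,0.26,0.01,-0.01,-0.01,35.5],[0,-0.02,0.26,0,-0.01,-0.01,35.5],[0,-0.02,0.26,0.01,0,-0.01,35.5],[0.01,-0.02,0.26,0,-0.01,-0.01,35.5],[0,-0.01,0.26,0.01,0,-0.01,35.5],[0,0,0,0,0,0,35.5],[0,0,0,0,0,0,35.5],[0,0,0,0,0,0,35.5]]}}

```text
time: 6.6
eef_pos: [0.5042, 0.1814, 0.2585]
orientation: [-2.59, 0.001, -1.7]
wrist_force: [0.0, -0.2, -0.2]
finger_gap: 0.417
grip_force: 13.3
```

Run:
```python
from h import *
im,K,R,t=grab('wrist');p,q=pose();np.savez('w3.npz',im=im,K=K,R=R,t=t,p=p,q=q.as_matrix())
sc=grab('scene')[0]
s=arm.observe();print(s['time'],s['eef_pos'],s['orientation'],s['wrist_force'],s['ft_torque'],s['finger_gap']*85.4)
z=lambda im,x,y,w,h,f:cv2.resize(im[y:y+h,x:x+w],None,fx=f,fy=f,interpolation=cv2.INTER_CUBIC)
cv2.imwrite('pics/w3.png',np.hstack([z(im,170,100,160,200,3),z(sc,335,80,53,100,6)]))
for d in(.03,.04,.06): print(d,proj(K,R,t,p+q.apply([0,0,d])))
```

```text
6.7 [0.50403535 0.18176463 0.25826046] [-2.59005629e+00  5.04477285e-04 -1.69956499e+00] [ 0.36446039  0.04111158 -1.14581534] [0.26370854 1.5920856  0.07865602] 35.532347000465975
0.03 [253.35191152 224.32182817]
0.04 [253.34381756 217.85798852]
0.06 [253.32980983 206.67140462]
```

View pics/w3.png

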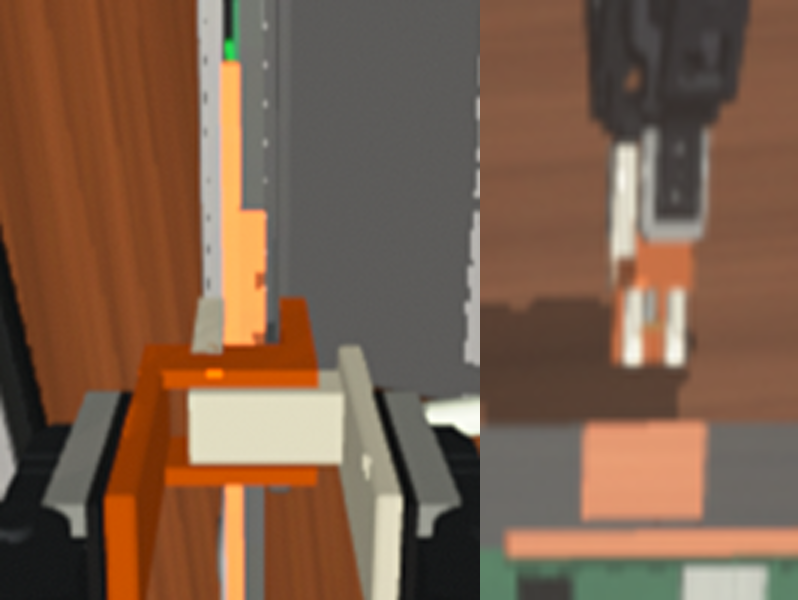

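The jaws straddle the plate line well: copper at crop columns 240–266, between the white jaw at 223 and the orange jaw at 281. The scene crop shows the clip just above the middle of the copper. Next I advance and feel for contact.

>>> {"fn": "move_arm", "kwargs": {"deltas": [[0,0.01,0.12,0,0,0,35.5],[0,0,0.12,0,0,0,35.5],[0,0,0.12,0,0,0,35.5],[0,0,0.12,0,0,0,35.5],[0,0,0,0,0,0,35.5],[0,0,0,0,0,0,35.5],[0,0,0,0,0,0,35.5]]}}

```text
time: 7.4
eef_pos: [0.5161, 0.1801, 0.2369]
orientation: [-2.59, -0.0, -1.7]
wrist_force: [0.1, -0.0, -0.1]
finger_gap: 0.419
grip_force: 13.3
```

```bash
cat > feel.py <<'E'
from h import *
F=[]
for k in range(5):
    im,K,R,t=grab('wrist'); s=arm.observe(); F.append(s['wrist_force'])
p,q=pose(); F=np.array(F); ft=q.inv().apply(F)
print('t',s['time'],'tool-frame force mean',ft.mean(0).round(2),'sd',ft.std(0).round(2),'gap',s['finger_gap']*85.4,s['grip_force'])
w=np.load('w3.npz'); print('pos in w3 tool frame mm',(w['q'].T@(p-w['p'])*1000).round(2))
np.savez('w4.npz',im=im,K=K,R=R,t=t,p=p,q=q.as_matrix())
E
python3 feel.py
```

```text
t 7.65 tool-frame force mean [0.44 0.29 0.6 ] sd [0.2  0.27 0.47] gap 35.89333415837825 13.347892016172409
pos in w3 tool frame mm [-0.11  1.04 24.66]
```

>>> {"fn": "move_arm", "kwargs": {"deltas": [[0,0,0.04,0,0,0,35.5],[0,0,0.04,0,0,0,35.5],[0,0,0,0,0,0,35.5],[0,0,0,0,0,0,35.5]]}}

```text
time: 8.05
eef_pos: [0.5181, 0.1798, 0.2331]
orientation: [-2.591, -0.001, -1.7]
wrist_force: [-0.1, 0.1, 0.5]
finger_gap: 0.414
grip_force: 13.3
```

```bash
python3 feel.py
```

```text
t 8.3 tool-frame force mean [0.01 0.36 0.5 ] sd [0.48 0.52 0.4 ] gap 35.76548492066509 13.347777128219604
pos in w3 tool frame mm [-0.04  1.09 28.78]
```

>>> {"fn": "move_arm", "kwargs": {"deltas": [[0,0,0.04,0,0,0,35.5],[0,0,0,0,0,0,35.5],[0,0,0,0,0,0,35.5]]}}

```text
time: 8.6
eef_pos: [0.5192, 0.1797, 0.2314]
orientation: [-2.591, -0.001, -1.7]
wrist_force: [-0.4, 0.5, -0.9]
finger_gap: 0.417
grip_force: 13.3
```

```bash
python3 feel.py
```

```text
t 8.85 tool-frame force mean [0.16 0.01 0.44] sd [0.21 0.3  0.18] gap 36.012212947135716 13.347914814949036
pos in w3 tool frame mm [-3.000e-02  1.100e+00  3.081e+01]
```

>>> {"fn": "move_arm", "kwargs": {"deltas": [[0,0,0.04,0,0,0,35.5],[0,0,0,0,0,0,35.5],[0,0,0,0,0,0,35.5]]}}

```text
time: 9.15
eef_pos: [0.5202, 0.1795, 0.2297]
orientation: [-2.591, -0.001, -1.7]
wrist_force: [-0.2, -0.1, -0.3]
finger_gap: 0.419
grip_force: 13.3
```

```bash
python3 feel.py
```

```text
t 9.4 tool-frame force mean [-0.04  0.57  0.78] sd [0.27 0.44 0.74] gap 35.621216979426116 13.348034620285034
pos in w3 tool frame mm [-0.04  1.12 32.82]
```

>>> {"fn": "move_arm", "kwargs": {"deltas": [[0,0,0.04,0,0,0,35.5],[0,0,0,0,0,0,35.5],[0,0,0,0,0,0,35.5]]}}

```text
time: 9.7
eef_pos: [0.5213, 0.1795, 0.2283]
orientation: [-2.591, -0.0, -1.7]
wrist_force: [-0.7, -0.3, 0.6]
finger_gap: 0.416
grip_force: 13.5
```

```bash
python3 feel.py
```

```text
t 9.95 tool-frame force mean [-0.13  0.36  0.19] sd [0.62 0.38 0.43] gap 36.13494601071348 13.55334296822548
pos in w3 tool frame mm [-0.06  1.07 34.75]
```

>>> {"fn": "move_arm", "kwargs": {"deltas": [[0,0,0.02,0,0,0,35.5],[0,0,0,0,0,0,35.5],[0,0,0,0,0,0,35.5]]}}

```text
time: 10.25
eef_pos: [0.5218, 0.1794, 0.2275]
orientation: [-2.59, -0.0, -1.7]
wrist_force: [-0.9, 0.5, 1.3]
finger_gap: 0.415
grip_force: 13.2
```

```bash
python3 feel.py
python3 - <<'E'
from h import *
w=np.load('w4.npz');im=w['im'];sc=grab('scene')[0]
z=lambda im,x,y,w,h,f:cv2.resize(im[y:y+h,x:x+w],None,fx=f,fy=f,interpolation=cv2.INTER_CUBIC)
cv2.imwrite('pics/w4.png',np.hstack([z(im,200,120,100,120,5)[:600],z(sc,340,105,40,80,7.5)[:600]]))
E
```

```text
t 10.5 tool-frame force mean [-0.08  0.42 -1.98] sd [0.33 0.73 0.3 ] gap 35.60040607506125 13.39391827583313
pos in w3 tool frame mm [-0.1   1.02 35.7 ]
```

View pics/w4.png

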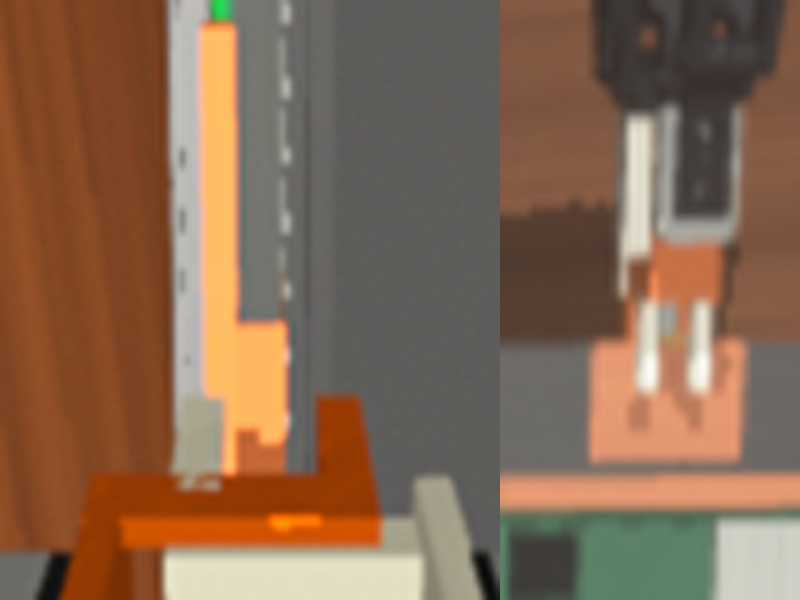

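The probe has touched (force change −2.5 N). The jaws straddle the edge and the tines sit near the middle of the copper, so I press on.

>>> {"fn": "move_arm", "kwargs": {"deltas": [[0,0,0.02,0,0,0,35.5],[0,0,0.02,0,0,0,35.5],[0,0,0,0,0,0,35.5],[0,0,0,0,0,0,35.5]]}}

```text
time: 10.95
eef_pos: [0.5229, 0.1793, 0.2258]
orientation: [-2.59, -0.0, -1.7]
wrist_force: [-1.1, 0.0, 2.6]
finger_gap: 0.42
grip_force: 13.3
```

```bash
python3 feel.py
```

```text
t 11.2 tool-frame force mean [-0.51  0.12 -4.01] sd [0.32 0.41 0.54] gap 35.92511563616246 13.509785234928131
pos in w3 tool frame mm [-0.06  1.01 37.71]
```

>>> {"fn": "move_arm", "kwargs": {"deltas": [[0,0,0.02,0,0,0,35.5],[0,0,0.016,0,0,0,35.5],[0,0,0,0,0,0,35.5],[0,0,0,0,0,0,35.5]]}}

```text
time: 11.6
eef_pos: [0.5238, 0.1792, 0.2242]
orientation: [-2.59, -0.0, -1.7]
wrist_force: [-2.0, 0.4, 3.6]
finger_gap: 0.419
grip_force: 13.5
```

```bash
python3 feel.py
```

```text
t 11.85 tool-frame force mean [-0.29 -0.05 -4.93] sd [0.31 0.63 0.49] gap 35.49761074678039 13.640276044607162
pos in w3 tool frame mm [-0.08  0.99 39.5 ]
```

>>> {"fn": "move_arm", "kwargs": {"deltas": [[0,0,0,0,0,0,38],[0,0,0,0,0,0,40],[0,0,0,0,0,0,42],[0,0,0,0,0,0,44],[0,0,0,0,0,0,50],[0,0,0,0,0,0,60],[0,0,0,0,0,0,65],[0,0,0,0,0,0,65]]}}

```text
time: 12.65
eef_pos: [0.5236, 0.179, 0.2236]
orientation: [-2.591, -0.001, -1.7]
wrist_force: [-0.5, 0.6, 0.9]
finger_gap: 0.761
grip_force: 0.0
```

```bash
python3 feel.py
python3 - <<'E'
from h import *
w=np.load('w4.npz');im=w['im'];sc=grab('scene')[0]
z=lambda im,x,y,w,h,f:cv2.resize(im[y:y+h,x:x+w],None,fx=f,fy=f,interpolation=cv2.INTER_CUBIC)
cv2.imwrite('pics/w5.png',np.hstack([z(im,170,120,160,200,3)[:600],z(sc,340,105,40,80,7.5)[:600]]))
E
```

```text
t 12.9 tool-frame force mean [ 0.32  0.31 -0.03] sd [0.34 0.35 0.21] gap 64.80505706650423 0.0
pos in w3 tool frame mm [-1.000e-02  1.220e+00  3.968e+01]
```

View pics/w5.png

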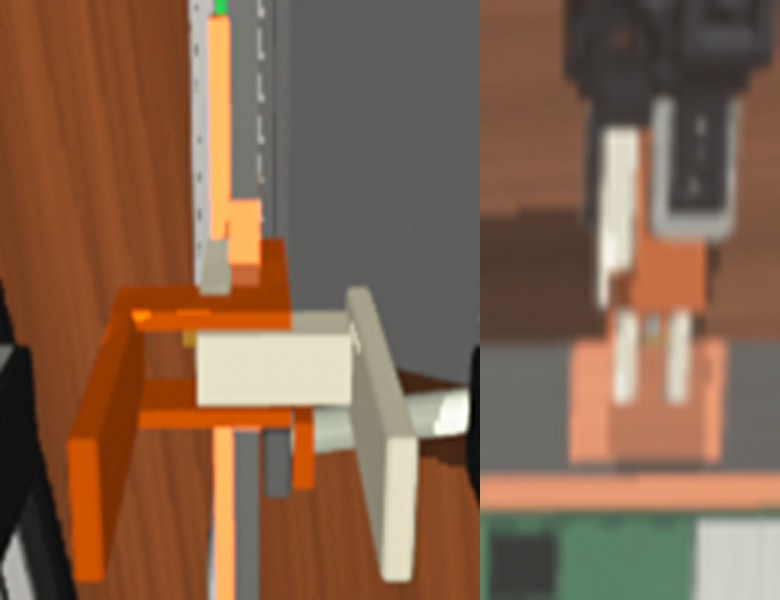

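The clip grips the edge in line with the plate, with its tines in the middle of the copper. They sit about 4 mm deeper than at first touch. Retracting.

>>> {"fn": "move_arm", "kwargs": {"deltas": [[0,0,-0.2,0,0,0,68],[0,0,-0.4,0,0,0,68],[0,0,-0.5,0,0,0,68],[0,0,-0.5,0,0,0,68],[0,0,-0.5,0,0,0,68],[0,0,0,0,0,0,68],[0,0,0,0,0,0,68],[0,0,0,0,0,0,68]]}}

```text
time: 13.75
eef_pos: [0.4691, 0.1862, 0.3127]
orientation: [-2.592, -0.001, -1.7]
wrist_force: [0.1, 0.3, 0.3]
finger_gap: 0.8
grip_force: 0.0
```

Run:
```python
from h import *
im=grab('wrist')[0];sc=grab('scene')[0]
z=lambda im,x,y,w,h,f:cv2.resize(im[y:y+h,x:x+w],None,fx=f,fy=f,interpolation=cv2.INTER_CUBIC)
cv2.imwrite('pics/w6.png',np.hstack([z(im,170,100,160,200,3)[:600],z(sc,340,105,40,80,7.5)[:600]]))
s=arm.observe();print(s['time'],s['eef_pos'],s['wrist_force'],s['qd'].round(3))
```

```text
13.85 [0.4692664  0.18594281 0.31252939] [ 0.54201978 -0.18703178 -0.93688152] [-0.001  0.001  0.003  0.002 -0.001 -0.001]
```

View pics/w6.png

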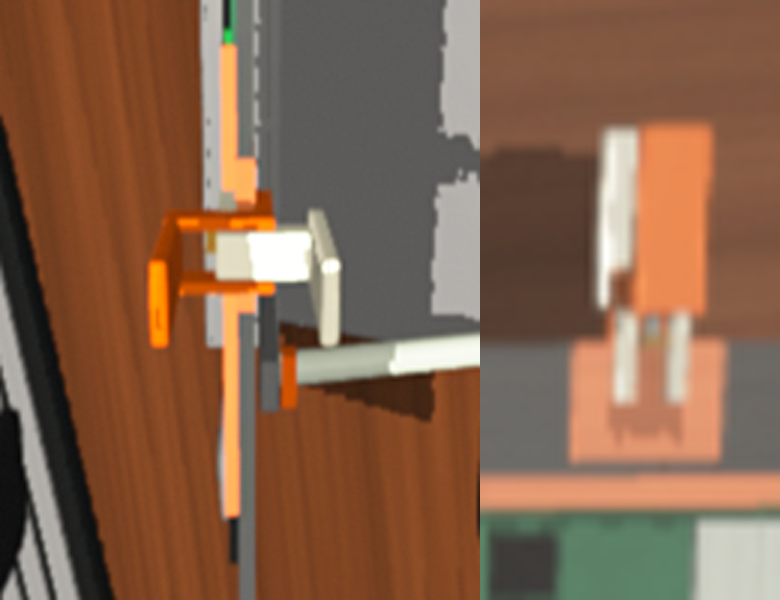

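The clip stands on the edge unchanged, in line with the plate and centred on the copper, and the robot is clear of it. Handing in.

```bash
python3 -c "
from plant import arm
print(arm.finish_job())"
```

```text
the job is handed in; nothing more can be done
None
```

The clip is on the middle of the copper edge, in line with the laptop, with its probe pressed in about 4.5 mm (estimated from force and pictures); the robot is clear and the job was handed in at about 14 s, with no verdict returned.

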